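Vent the stuck lid of the egg warmer

ROBOT

A 6-joint arm with a two-finger parallel gripper is mounted at the origin on a cart in front of the work surface, level with it; the furniture and walls round the work are solid. World frame = base frame: x ahead of the robot, y to its left, z up, the work surface at z = 0. Lengths are in mm, angles in rad, forces in N, time in s.
With the tool pointing down it reaches from about 400 to 825 mm from the base axis. Payload 7 kg.
Tool frame: the origin (TCP) lies on the centre line of the jaws, within the pads' length; the fingertips stand manip.tcp_to_tips ahead of it and the grasp point (between the pads) lies 11 mm behind it (manip.tcp_to_tips is the distance from the TCP to the fingertips, in mm); z points along the fingers, y is the direction in which the jaws open and shut (so a half turn about z gives the same grasp; the last joint's range is limited). The gripper opens to 88 mm and grips with 3 to 60 N. Pads are 19 mm wide; open, the fingers measure 130 mm over their backs; the gripper's body (78 mm by 193 mm) begins 47 mm behind the grasp point.
Start: joints at [-0.916, 0.359, 0.012, 0, -1.224, -0.288], TCP at [242.048, -630.086, 207.461] pointing down, gripper open.
Joint ranges: [-3.07, 3.07], [-1.43, 2.12], [-1.02, 1.25], [-3.03, 1.67], [-3.05, -0], [-3.03, 3.03]. Speed limits (rad/s): [2.39, 2.39, 3.01, 3.14, 3.14, 3.14].

INTERFACE

Orientations are given as a rotation vector (axis times angle).
In Python, from rig import manip gives the robot as it stands. The module is installed in compiled form; this text tells all that it offers.
- The arm moves only by the shell command python3 -m creep 'ROWS' [FORCE]. ROWS is JSON, a list of rows, each a list of 3 entries, a list of its own where there are three numbers: the opening, from -1 (shut) to 1 (fully open), then the shift along the tool's x, y, z as a fraction of full scale, then the turn, a rotation vector about the tool's x, y, z as a fraction of full scale. A call has 1 to 5 rows; each row is the pose to reach, as a shift and turn from the pose measured when the call began, along the tool's axes at that moment, turning the shorter way round; what a row does not reach only later rows make up. Full scale, the value 1, is 100 mm for a shift and pi rad for a turn. A row lasts 1/10 s, in which the tool goes at most 50 mm and 8.59 degrees, less where a joint would pass 70% of its speed; a pose out of reach is approached as far as the arm can. A call with a number of a shift or a turn outside -1 to 1 is refused whole. A call with a gripper value outside its range is refused whole. The fingers move at their own pace and stop on an object; FORCE is the grip in N (left out, the last holds). Time passes only in rows, so rows that repeat a pose let the fingers close. It gives the time, the measured TCP pose, the force and the opening at its end, in the units of the state.
- manip.state(): the state, without advancing time (a new reading comes with each control period).
- manip.camera(name): name is "scene" or "top" or "wrist"; returns a dict with "pixels" (420x560x3 uint8, red, green, blue), "K" (3x3 intrinsics, pixels), "world_to_cam" (4x4, takes a point from world to camera coordinates). Camera axes: x right, y up, looking along -z (the intrinsics and any distortion apply to the point x, -y, -z); pixel columns grow to the right and rows downward; lengths in mm; the calibration is good to about 2 mm. A picture is of the moment at which its call begins. There is no depth.
- manip.close_job(): hands the job in, once; it reports no verdict.
The state is a dict: "time": time; "joint_positions": joint angles; "dq": joint speeds; "effort": joint torques, N m; "tcp_pos": TCP position; "tool_rot": TCP orientation; "contact_force": force on the tool from outside, world axes, zero at the start; "moment": the same for the moment, N m; "finger_gap": finger opening in mm.
Only numpy, scipy, OpenCV 4.12 (cv2) and the standard library are available. Lean on these libraries where they do the work, as an engineer would, in place of code of your own. Each camera call takes 0.05 s, during which the arm holds its last target.

TASK

The lid of the steel egg warmer is stuck tight in its rubber seal, and a jam jar has been left standing on it. First stand the jar upright on the middle of the wide part of the wooden paddle board; then take the lid by its black bar, pull it free of the seal without letting it fly open, and finish while holding it ajar and still by the bar, with a gap of about 4 cm at the front edge (keep hold; do not let go). Leave everything else where it stands.

Things in the scene. Friction and masses are not known exactly. Their poses are not given: they have to be found in the camera images.
- warmer: the egg warmer, a fixed closed steel box 220 mm deep (its x) x 250 mm wide (its y), top of the closed lid 114 mm above the worktop; origin at the centre of its underside; its x axis points from the front (bar handle) to the back (hinge), z up; its place and yaw (within about 0.22 rad) vary
- lid (a joint): opening angle of the warmer's steel lid (224 x 258 x 12 mm, about 0.5 kg) about the hinge along its back edge, rad; 0 = closed, grows as it opens, at most 1.2. The gap at the front edge is about 228 mm x the angle: 4 cm is about 0.18. A snap-tight sprung rubber lip holds it shut: at the bar it takes about 13 N upward to start it; past about 0.03 rad the lip lets go at once, and holding it up at the bar then takes only about 3 N; let go, it falls back
- lid_hinge (a point): point on the hinge line, in the middle of the lid's width; 116 mm behind (warmer +x) the warmer's centre, 104 mm above the worktop when built; its axes: x to the back and y along the hinge when the lid is closed
- bar_grip (a point): middle of the black round bar to be gripped: 14 mm thick, 100 mm long along the warmer's y (92 mm between its posts), its axis 34 mm above the lid's top face (so 148 mm above the worktop when closed); 198 mm in front of and 44 mm above the hinge line when closed; being round, it can turn in the fingers as the lid rises
- jam_jar: the jam jar that stands on the warmer's lid at the start: glass with a screw cap, 60 mm in diameter, 75 mm tall, about 0.32 kg; loose; origin at the centre of its underside
- jar_mid (a point): centre of that jam jar, 37.5 mm above its underside; z axis along the jar
- board: wooden paddle board lying flat, fixed, 170 mm (its x) x 300 mm (its y) x 18 mm, left or right of the warmer; origin at the centre of its underside; its stub handle is at the -y end, which points towards the robot
- board_mid (a point): centre of the board's top face, 18 mm above the worktop; same axes as the board. The wide part runs over y from -70 to +150 mm and x from -85 to +85 mm; its centre is at y = +40 mm
- crock: bystander: empty cream stoneware crock, 206 mm in diameter, 98 mm tall, on the other side of the warmer from the board; origin at the centre of its underside
- other_jar: bystander: another jam jar, 60 mm in diameter, 75 mm tall, standing on the worktop in front of the warmer; origin at the centre of its underside
- mill: bystander: wooden pepper mill, 52 mm in diameter, 160 mm tall, back left; origin at its underside
- small_mill: bystander: wooden mill, 52 mm in diameter, 140 mm tall, back right; origin at its underside
- spoon: bystander: teaspoon 133 mm long lying in front of the warmer; origin at the centre of its underside
There are look-alikes about, which are no part of the job. Leave any yellow look-alike of the jam_jar alone.

How it is judged (in metres and radians):
On the way, in this order (a step that is already met when the one before it is completed fails the run):
1. the jar stands upright on the middle of the wide part of the board, let go, with the lid still shut (x of jar_mid in the frame of board_mid between -0.045 and 0.045 m and y of jar_mid in the frame of board_mid between -0.005 and 0.085 m and z of jar_mid in the frame of board_mid between 0.031 and 0.043 m and angle between jar_mid's own z axis and vertical below 0.12 rad and contact force between jam_jar and board above 0.5 N and contact force between the fingers and jam_jar below 0.1 N and linear speed of jam_jar below 0.03 m/s and value of joint lid below 0.03 rad), for 0.2 s.
2. the lid is free of the seal, lifted by the bar (value of joint lid above 0.1 rad and contact force between the fingers and lid_c0 above 1 N), for 0.1 s.
At the end, for the whole second after the job is handed in: The fingers hold the bar (more than 1 N) and the lid stands still (under 0.05 rad/s) at 0.10 to 0.27 rad, a gap of 23 to 61 mm at the front edge; the jam jar stands upright (within 0.12 rad) and untouched on the board with its centre within 45 mm, along and across, of the middle of the wide part (all of step 2 and value of joint lid below 0.27 rad and velocity of joint lid between -0.05 and 0.05 rad/s and x of jar_mid in the frame of board_mid between -0.045 and 0.045 m and y of jar_mid in the frame of board_mid between -0.005 and 0.085 m and z of jar_mid in the frame of board_mid between 0.031 and 0.043 m and angle between jar_mid's own z axis and vertical below 0.12 rad and contact force between jam_jar and board above 0.5 N and contact force between the fingers and jam_jar below 0.1 N and linear speed of jam_jar below 0.03 m/s); the arm keeps its last pose, push and grip.
It fails at once if the lid flies open (more than 0.40 rad, about 9 cm at the front) (value of joint lid above 0.4 rad).
It fails at once if the jam jar is tipped over (angle between jar_mid's own z axis and vertical above 0.6 rad).
It fails at once if a bystander is shifted by more than 3 cm (distance of any of crock, other_jar, mill, small_mill, spoon from where it was at the start of the episode above 0.03 m).
It also fails if it takes over 51 s, if anything falls off the work surface, if the arm or the gripper's body presses on something with over 40 N, if the wrist force passes 120 N, or if a joint passes its speed limit or range.

## Working session

There is one attempt and no reset: what is moved stays moved. The work goes in short steps, Python scripts to look and compute and a shell command to move; the robot and the scene stay as the last step left them, time stands still between calls to the robot, and variables do not carry over. Pictures are saved under pics/ and viewed, and the job is handed in when it is done.

```bash
mkdir -p pics; python3 - <<'E'
from rig import manip
import cv2,numpy as np
print(manip.state(), manip.tcp_to_tips)
for n in ["scene","top","wrist"]:
    c=manip.camera(n); cv2.imwrite(f"pics/{n}0.png",c["pixels"][:,:,::-1]); print(n,c["K"],c["world_to_cam"].round(4).tolist(), [k for k in c])
E
```

```text
{'time': 0.0, 'joint_positions': array([-9.15891350e-01,  3.59361403e-01,  1.10497428e-02, -3.77266934e-04,
       -1.22407424e+00, -2.88105610e-01]), 'dq': array([-4.58266471e-04, -5.61329768e-05, -2.41129364e-04, -1.80578365e-03,
       -1.62848163e-03, -1.40805683e-04]), 'effort': array([-3.04068762e-04, -5.82717705e+01,  2.93073070e+01,  6.99728519e+00,
        7.17966323e-03, -1.61358962e-04]), 'tcp_pos': array([ 241.87252297, -629.61701665,  206.53032627]), 'tool_rot': array([ 5.72669948e-01, -3.08854277e+00, -2.47722165e-03]), 'contact_force': array([0.73246792, 0.50726208, 0.64143716]), 'moment': array([-0.01597678, -0.01835312, -0.03653396]), 'finger_gap': 87.13502432507258} 8.0
scene [[428.00066866   0.         278.26420545]
 [  0.         428.00066866 208.2635515 ]
 [  0.           0.           1.        ]] [[-0.62, -0.7846, -0.0079, 354.2932], [0.4825, -0.3891, 0.7847, -350.6351], [-0.6187, 0.4827, 0.6198, -834.3222], [0.0, 0.0, 0.0, 1.0]] ['pixels', 'K', 'world_to_cam']
top [[517.36151292   0.         272.99905086]
 [  0.         517.36151292 215.62296977]
 [  0.           0.           1.        ]] [[-0.0107, -0.9998, 0.0167, -7.3169], [0.9976, -0.0096, 0.0687, -543.0969], [-0.0685, 0.0174, 0.9975, -1526.0728], [0.0, 0.0, 0.0, 1.0]] ['pixels', 'K', 'world_to_cam']
wrist [[303.93177602   0.         280.07631272]
 [  0.         303.93177602 208.5764278 ]
 [  0.           0.           1.        ]] [[-0.3592, 0.9333, 0.001, 675.1126], [-0.9044, -0.3478, -0.2472, 29.9213], [-0.2304, -0.0897, 0.969, -389.7619], [0.0, 0.0, 0.0, 1.0]] ['pixels', 'K', 'world_to_cam']
```

View pics/top0.png

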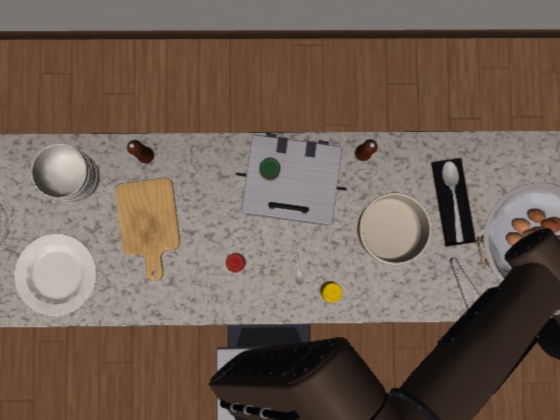

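View pics/scene0.png

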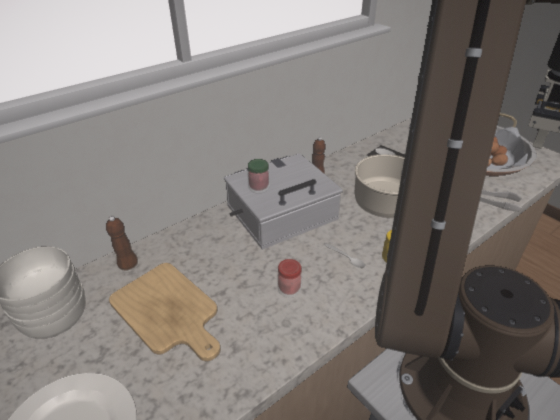

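View pics/wrist0.png

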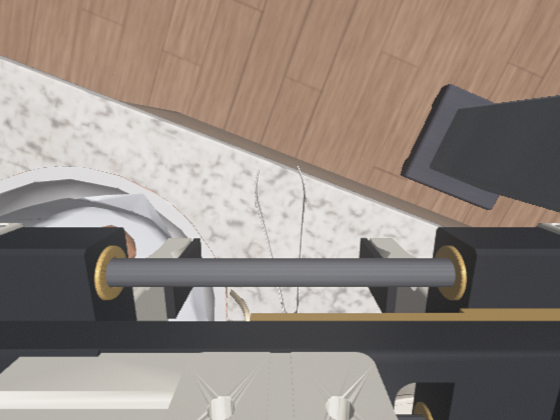

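Candidates: the green-capped jar on the lid (top 270,168; scene 258,175), the red-capped jar on the worktop (235,263; this is other_jar), and the yellow jar (333,292; a look-alike). The jar standing on the lid fits the description, so I choose the green-capped one. The board is at (150,220), the bar at (288,208) and the crock at (395,229).

```bash
cat > h.py <<'E'
from rig import manip
import cv2,numpy as np
from scipy.spatial.transform import Rotation as R
def cast(c,u,v,z):
    K=c["K"];T=c["world_to_cam"];d=np.linalg.inv(K)@np.array([u,v,1.]);d=np.array([d[0],-d[1],-d[2]])
    Rm=T[:3,:3];o=-Rm.T@T[:3,3];d=Rm.T@d
    return o+d*(z-o[2])/d[2]
def proj(c,p):
    q=c["world_to_cam"]@np.append(p,1.);q=np.array([q[0],-q[1],-q[2]]);q=c["K"]@q;return q[:2]/q[2]
def save(img,n,box=None,s=1):
    if box: img=img[box[1]:box[3],box[0]:box[2]]
    cv2.imwrite("pics/"+n,cv2.resize(np.ascontiguousarray(img[:,:,::-1]),None,fx=s,fy=s,interpolation=cv2.INTER_CUBIC))
E
python3 - <<'E'
from h import *
top=manip.camera("top");sc=manip.camera("scene")
np.savez("cams.npz",t=top["pixels"],s=sc["pixels"])
save(top["pixels"],"top_c1.png",(225,125,355,240),5.5)
save(top["pixels"],"top_c2.png",(105,165,190,290),4.6)
save(sc["pixels"],"sc_c1.png",(210,120,370,280),3.7)
E
```

```text
(no output)
```

View pics/top_c1.png

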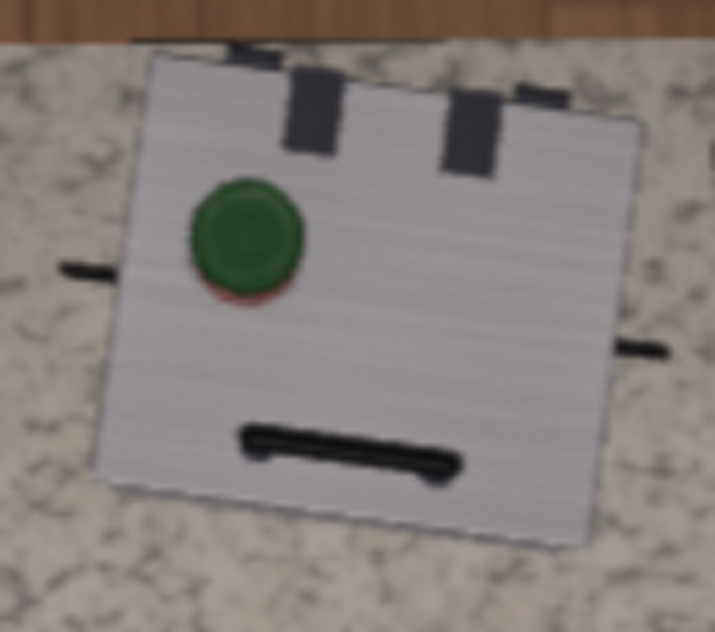

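View pics/top_c2.png

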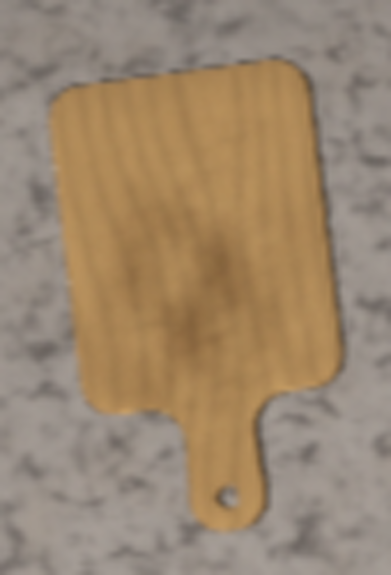

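View pics/sc_c1.png

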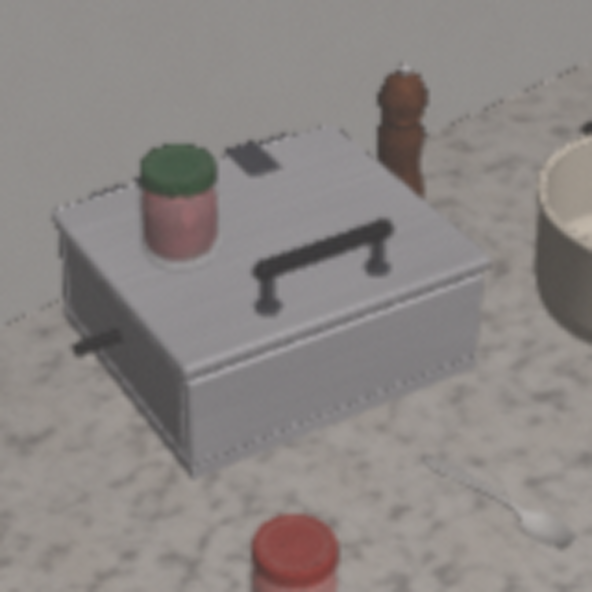

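The close crop confirms the green-capped jar standing on the lid's back-left part. Now I measure.

```bash
cat > meas.py <<'E'
from h import *
def jar(c,zc,n):
    h=cv2.cvtColor(c["pixels"],cv2.COLOR_RGB2HSV)
    m=cv2.inRange(h,(45,90,20),(85,255,200))
    k=cv2.findContours(m,cv2.RETR_EXTERNAL,cv2.CHAIN_APPROX_NONE)[0]
    k=max(k,key=cv2.contourArea);(u,v),r=cv2.minEnclosingCircle(k);x,y,w,hh=cv2.boundingRect(k)
    return (x+w/2-.5,y+hh/2-.5),r,cv2.contourArea(k)
E
python3 - <<'E'
from meas import *
top=manip.camera("top");sc=manip.camera("scene")
(u,v),r,a=jar(top,0,0);P=cast(top,u,v,189);print("jar top",u,v,r,P)
p,r2,_=jar(sc,0,0);print("scene",p,cast(sc,*p,182))
cr=np.array([(152,52),(640,120),(588,547),(97,480)])/5.5+[225-.4,125-.4]
W=np.array([cast(top,*q,114) for q in cr]);print(W.round(1),W.mean(0))
print(np.linalg.norm(np.diff(W,axis=0),axis=1))
e=W[0]-W[1]+W[3]-W[2];print("yaw from y axis",np.arctan2(-e[0],e[1])); e=W[0]-W[3]+W[1]-W[2];print("yaw x",np.arctan2(e[1],e[0]))
h=cv2.cvtColor(top["pixels"],cv2.COLOR_RGB2HSV);g=top["pixels"].max(2)
m=(g<50).astype(np.uint8)*255;m[:195]=0;m[222:]=0;m[:,:260]=0;m[:,315:]=0
k=max(cv2.findContours(m,0,1)[0],key=cv2.contourArea);R_=cv2.minAreaRect(k);print("bar",R_)
b=cv2.boxPoints(R_);print(cast(top,*R_[0],148));[print(cast(top,*q,148).round(1)) for q in b]
# board
m=cv2.inRange(h,(12,90,80),(25,255,255));m[:170]=0;m[285:]=0;m[:,:105]=0;m[:,195:]=0
n,l,s,ce=cv2.connectedComponentsWithStats(m);i=1+np.argmax(s[1:,4]);mm=(l==i).astype(np.uint8)*255
mo=cv2.morphologyEx(cv2.copyMakeBorder(mm,0,0,0,0,0),cv2.MORPH_OPEN,np.ones((25,25)))
for q in (mm,mo):
    k=max(cv2.findContours(q,0,1)[0],key=cv2.contourArea);rr=cv2.minAreaRect(k);print("board",rr,cast(top,*rr[0],18))
    B=np.array([cast(top,*t,18) for t in cv2.boxPoints(rr)]);print(B.round(1).tolist(),np.linalg.norm(np.diff(B,axis=0),axis=1))
s=manip.state();print(R.from_rotvec(s["tool_rot"]).as_matrix().round(3))
E
```

```text
jar top 269.0 168.0 9.676973342895508 [ 6.58973568e+02 -5.52374293e-01  1.89000000e+02]Traceback (most recent call last):
  File "<stdin>", line 4, in <module>
  File "meas.py", line 6, in jar
    k=max(k,key=cv2.contourArea);(u,v),r=cv2.minEnclosingCircle(k);x,y,w,hh=cv2.boundingRect(k)
ValueError: max() iterable argument is empty
```

```bash
sed -i 's/(45,90,20),(85,255,200)/(45,60,20),(90,255,200)/' meas.py
cat > m1.py <<'E'
from meas import *
top=manip.camera("top");sc=manip.camera("scene")
(u,v),r,a=jar(top,0,0);P=cast(top,u,v,189);print("jar top",u,v,r,P)
print(cv2.cvtColor(sc["pixels"],cv2.COLOR_RGB2HSV)[164:170,255:260].reshape(-1,3)[::7])
try:
    p,r2,_=jar(sc,0,0);print("scene",p,r2,cast(sc,*p,182))
except Exception as e: print(e)
cr=np.array([(152,52),(640,120),(588,547),(97,480)])/5.5+[225-.4,125-.4]
W=np.array([cast(top,*q,114) for q in cr]);print(W.round(1),W.mean(0))
print(np.linalg.norm(np.diff(W,axis=0),axis=1))
e=W[0]-W[1]+W[3]-W[2];print("yaw from y axis",np.arctan2(-e[0],e[1])); e=W[0]-W[3]+W[1]-W[2];print("yaw x",np.arctan2(e[1],e[0]))
h=cv2.cvtColor(top["pixels"],cv2.COLOR_RGB2HSV);g=top["pixels"].max(2)
m=(g<50).astype(np.uint8)*255;m[:195]=0;m[222:]=0;m[:,:260]=0;m[:,315:]=0
k=max(cv2.findContours(m,0,1)[0],key=cv2.contourArea);R_=cv2.minAreaRect(k);print("bar",R_)
b=cv2.boxPoints(R_);print(cast(top,*R_[0],148));[print(cast(top,*q,148).round(1)) for q in b]
m=cv2.inRange(h,(12,90,80),(25,255,255));m[:170]=0;m[285:]=0;m[:,:105]=0;m[:,195:]=0
n,l,s,ce=cv2.connectedComponentsWithStats(m);i=1+np.argmax(s[1:,4]);mm=(l==i).astype(np.uint8)*255
mo=cv2.morphologyEx(mm,cv2.MORPH_OPEN,np.ones((25,25)))
for q in (mm,mo):
    k=max(cv2.findContours(q,0,1)[0],key=cv2.contourArea);rr=cv2.minAreaRect(k);print("board",rr,cast(top,*rr[0],18))
    B=np.array([cast(top,*t,18) for t in cv2.boxPoints(rr)]);print(B.round(1).tolist(),np.linalg.norm(np.diff(B,axis=0),axis=1))
s=manip.state();print(s["time"],R.from_rotvec(s["tool_rot"]).as_matrix().round(3))
E
python3 m1.py
```

```text
jar top 269.5 167.5 9.933854103088379 [660.31087581  -1.90253671 189.        ]
[[63 51 90]
 [63 55 92]
 [62 50 91]
 [60 47 93]
 [60 52 88]]
scene (263.0, 170.0) 9.999999747378752e-05 [635.86790285  -1.99028386 182.        ]
[[ 768.4   45.1  114. ]
 [ 731.2 -205.9  114. ]
 [ 511.2 -175.   114. ]
 [ 547.8   74.9  114. ]] [639.63674369 -65.23005809 114.        ]
[253.74895497 222.13926067 252.4928191 ]
yaw from y axis -0.1464197721708449
yaw x -0.1368565348963761
bar ((288.39154052734375, 206.8408660888672), (39.447166442871094, 4.766932010650635), 7.352379322052002)
[557.82955209 -53.02466797 148.        ]
[558.8   1.4 148. ]
[ 5.718e+02 -4.000e-01  1.480e+02]
[ 556.9 -107.5  148. ]
[ 543.9 -105.6  148. ]
board ((148.85385131835938, 229.83078002929688), (99.84796142578125, 57.304046630859375), 82.87498474121094) [504.29142474 356.3238992   18.        ]
[[642.7, 460.0, 18.0], [662.6, 290.9, 18.0], [367.3, 253.6, 18.0], [348.4, 420.7, 18.0]] [170.28527717 297.6701014  168.14594965]
board ((147.0, 217.0), (72.0, 58.0), 90.0) [542.5365252  362.03365399  18.        ]
[[651.1, 448.9, 18.0], [649.7, 276.3, 18.0], [434.8, 275.8, 18.0], [436.6, 446.8, 18.0]] [172.67634754 214.86588894 171.04258353]
0.45 [[-0.933 -0.359 -0.   ]
 [-0.359  0.933  0.   ]
 [ 0.     0.    -1.   ]]
```

```bash
cat > go.py <<'E'
import sys
from h import *
# go.py x y z yawdeg(of tool y axis): shift/turn in tool units
x,y,z,a=map(float,sys.argv[1:5]);s=manip.state();Rm=R.from_rotvec(s["tool_rot"])
d=Rm.inv().apply(np.array([x,y,z])-s["tcp_pos"])/100
t=np.radians(a);ty=np.array([np.cos(t),np.sin(t),0]);tz=np.array([0,0,-1.]);T=R.from_matrix(np.c_[np.cross(ty,tz),ty,tz])
w=(Rm.inv()*T).as_rotvec()/np.pi
print("t",round(s["time"],2),"tcp",s["tcp_pos"].round(1),"F",s["contact_force"].round(1),"gap",round(s["finger_gap"],1),"shift",d.round(3),"turn",w.round(3))
E
F='(45,35,20),(90,255,200)'; sed -i "s/(45,60,20),(90,255,200)/$F/" meas.py; python3 m1.py | head -9 
python3 -m creep '[[1,[-1,0.7,-0.3],[0,0,0]],[1,[-1,0.7,-0.3],[0,0,0]],[1,[-1,0.7,-0.3],[0,0,0]]]'
python3 go.py 660 -2 230 82
```

```text
jar top 269.5 167.5 10.313104629516602 [660.31087581  -1.90253671 189.        ]
[[62 50 91]
 [64 58 92]
 [62 53 91]
 [60 44 93]
 [62 52 88]]
scene (258.0, 165.0) 9.34087085723877 [663.57044471  -6.11070633 182.        ]
[[ 768.4   45.1  114. ]
 [ 731.2 -205.9  114. ]
time: 0.85
tcp_pos: [311.7, -527.0, 238.7]
tool_rot: [-0.574, 3.088, -0.002]
contact_force: [0.1, -0.4, 0.4]
finger_gap: 87.6
t 0.85 tcp [ 311.7 -527.   238.7] F [ 0.1 -0.4  0.4] gap 87.6 shift [-5.137  3.648  0.087] turn [-0.     0.     0.161]
```

```bash

python3 -m creep '[[1,[-1,0.7,0],[0,0,0]],[1,[-1,0.7,0],[0,0,0]],[1,[-1,0.7,0],[0,0,0]]]' >/dev/null
python3 -m creep '[[1,[-1,0.7,0],[0,0,0]],[1,[-1,0.7,0],[0,0,0]],[1,[-1,0.7,0],[0,0,0]]]' >/dev/null
python3 -m creep '[[1,[-1,0.7,0],[0,0,0]],[1,[-1,0.7,0],[0,0,0]],[1,[-1,0.7,0],[0,0,0]]]' >/dev/null
python3 -m creep '[[1,[-1,0.7,0],[0,0,0.04]],[1,[-1,0.7,0],[0,0,0.08]],[1,[-1,0.7,0],[0,0,0.12]],[1,[-1,0.7,0],[0,0,0.16]]]'
python3 go.py 661 -3.5 230 82
```

```text
time: 2.15
tcp_pos: [589.6, -110.4, 239.9]
tool_rot: [0.206, 3.13, -0.001]
contact_force: [-0.6, -0.5, -1.0]
finger_gap: 87.8
t 2.15 tcp [ 589.6 -110.4  239.9] F [-0.6 -0.5 -1. ] gap 87.8 shift [-0.567  1.154  0.102] turn [-0.     0.001  0.003]
```

```bash

python3 -m creep '[[1,[-0.4,0.95,0.05],[0,0,0]],[1,[-0.4,0.95,0.05],[0,0,0]],[1,[-0.4,0.95,0.05],[0,0,0]],[1,[-0.4,0.95,0.05],[0,0,0]]]'
python3 go.py 661 -3.5 230 82
python3 - <<'E'
from meas import *
c=manip.camera("wrist");save(c["pixels"],"w1.png")
for n in("scene","top"): save(manip.camera(n)["pixels"],n+"1.png")
E
```

```text
time: 2.55
tcp_pos: [642.1, -20.0, 234.3]
tool_rot: [0.203, 3.132, -0.001]
contact_force: [-0.0, 0.0, 1.0]
finger_gap: 87.2
t 2.55 tcp [642.1 -20.  234.3] F [-0.  0.  1.] gap 87.2 shift [-0.165  0.188  0.044] turn [-0.     0.001  0.003]
```

View pics/w1.png

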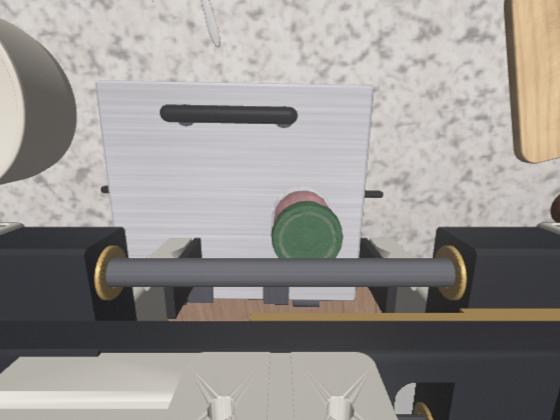

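View pics/scene1.png

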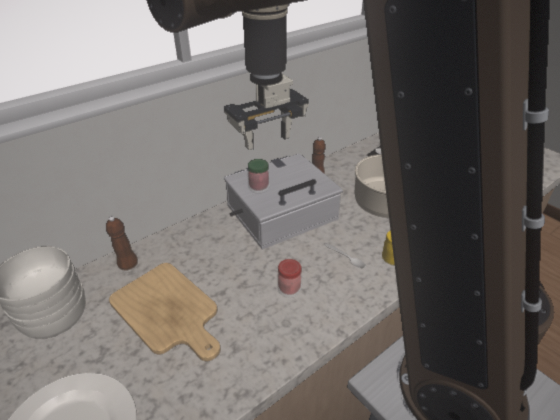

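The wrist view shows the jar's cap at (307,236), between the fingers but right of centre, and the bar at (229,114).

```bash
python3 - <<'E'
from meas import *
c=manip.camera("wrist")
print("cap",cast(c,307,236,189),"bar",cast(c,229,114.5,148),cast(c,168,113,148),cast(c,290,115.5,148))
print(cast(c,97,83,114),cast(c,371,88,114))
E
python3 -m creep '[[1,[-0.16,0.2,0.05],[0,0,0]],[1,[-0.16,0.2,0.05],[0,0,0]],[1,[-0.16,0.2,0.05],[0,0,0]]]'
```

```text
cap [656.83530244  -4.27212113 189.        ] bar [556.9358835  -55.19868302 148.        ] [ 549.10207027 -105.33667797  148.        ] [564.38853931  -4.91648173 148.        ]
[ 511.55477005 -175.78468198  114.        ] [548.83035259  73.1527683  114.        ]
time: 3.05
tcp_pos: [659.5, -5.7, 230.6]
tool_rot: [0.209, 3.13, -0.001]
contact_force: [-0.2, -0.5, 0.1]
finger_gap: 87.8
```

```bash

python3 -m creep '[[1,[0,0.02,0.4],[0,0,0]],[1,[0,0.02,0.7],[0,0,0]],[1,[0,0.02,0.85],[0,0,0]],[1,[0,0.02,0.85],[0,0,0]],[1,[0,0.02,0.85],[0,0,0]]]'
python3 go.py 659.5 -3.5 146 82
python3 - <<'E'
from meas import *
c=manip.camera("wrist");save(c["pixels"],"w2.png")
E
```

```text
time: 3.55
tcp_pos: [660.3, -4.5, 146.6]
tool_rot: [0.209, 3.129, -0.001]
contact_force: [-0.4, 0.7, 0.9]
finger_gap: 87.7
t 3.55 tcp [660.3  -4.5 146.6] F [-0.4  0.7  0.9] gap 87.7 shift [0.009 0.009 0.006] turn [-0.     0.002  0.002]
```

View pics/w2.png

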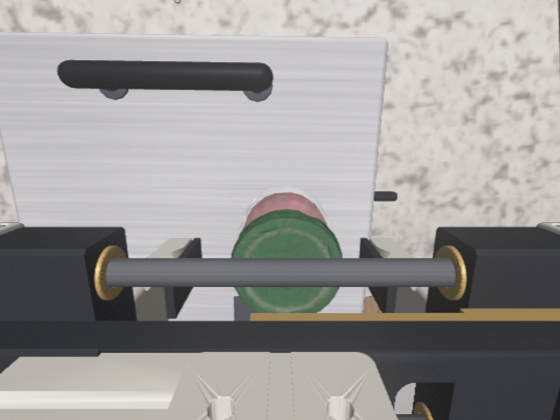

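The jar is between the fingers and nearly centred, with the cap at about (287,262). I close on it.

```bash

python3 -m creep '[[-1,[0,0,0],[0,0,0]],[-1,[0,0,0],[0,0,0]],[-1,[0,0,0],[0,0,0]],[-1,[0,0,0],[0,0,0]],[-1,[0,0,0],[0,0,0]]]' 25
python3 -m creep '[[-1,[0,0,0],[0,0,0]],[-1,[0,0,0],[0,0,0]]]' 25
```

```text
time: 4.1
tcp_pos: [661.2, -3.8, 147.7]
tool_rot: [0.209, 3.127, 0.0]
contact_force: [0.5, 2.6, 2.1]
finger_gap: 55.9
time: 4.3
tcp_pos: [661.2, -3.8, 147.7]
tool_rot: [0.209, 3.127, 0.0]
contact_force: [0.5, 1.5, 0.8]
finger_gap: 56.2
```

```bash

python3 -m creep '[[-1,[0,0,-0.15],[0,0,0]],[-1,[0,0,-0.4],[0,0,0]],[-1,[0,0,-0.7],[0,0,0]],[-1,[0,0,-0.7],[0,0,0]]]'
python3 go.py 544 361 216 82
python3 - <<'E'
from meas import *
c=manip.camera("scene");save(c["pixels"],"s3.png")
E
```

```text
time: 4.7
tcp_pos: [662.5, -3.9, 221.6]
tool_rot: [0.208, 3.122, 0.001]
contact_force: [0.2, 0.5, -2.5]
finger_gap: 56.1
t 4.7 tcp [662.5  -3.9 221.6] F [ 0.2  0.5 -2.5] gap 56.1 shift [1.658 3.459 0.04 ] turn [0.001 0.004 0.002]
```

View pics/s3.png

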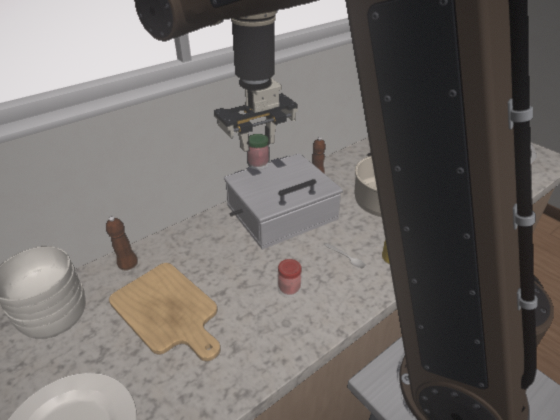

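The jar is in the gripper (258,150) and the lid is still shut. I carry it to the board.

```bash

python3 -m creep '[[-1,[0.13,0.27,0],[0,0,0]],[-1,[0.27,0.55,0],[0,0,0]],[-1,[0.41,0.86,0],[0,0,0]],[-1,[0.41,0.86,0],[0,0,0]]]' >/dev/null
python3 -m creep '[[-1,[0.15,0.31,0],[0,0,0]],[-1,[0.3,0.62,0],[0,0,0]],[-1,[0.45,0.93,0],[0,0,0]],[-1,[0.45,0.93,0],[0,0,0]]]' >/dev/null
python3 -m creep '[[-1,[0.15,0.31,0],[0,0,0]],[-1,[0.3,0.62,0],[0,0,0]],[-1,[0.45,0.93,0],[0,0,0]],[-1,[0.45,0.93,0],[0,0,0]]]'
python3 go.py 544 361 216 82
```

```text
time: 5.95
tcp_pos: [561.3, 291.4, 212.2]
tool_rot: [0.198, 3.134, -0.001]
contact_force: [-0.4, -0.1, -4.0]
finger_gap: 55.9
t 5.95 tcp [561.3 291.4 212.2] F [-0.4 -0.1 -4. ] gap 55.9 shift [ 0.259  0.669 -0.039] turn [-0.     0.     0.004]
```

```bash

python3 -m creep '[[-1,[0.12,0.3,0],[0,0,0]],[-1,[0.25,0.66,0],[0,0,0]],[-1,[0.25,0.66,0],[0,0,0]],[-1,[0.25,0.66,0],[0,0,0]]]'
python3 go.py 544 361 56 82
python3 - <<'E'
from meas import *
c=manip.camera("wrist");save(c["pixels"],"w4.png")
E
```

```text
time: 6.35
tcp_pos: [544.1, 359.8, 210.2]
tool_rot: [-0.196, -3.135, 0.004]
contact_force: [0.2, -1.1, -3.0]
finger_gap: 56.0
t 6.35 tcp [544.1 359.8 210.2] F [ 0.2 -1.1 -3. ] gap 56.0 shift [0.002 0.016 1.542] turn [-0.001 -0.     0.005]
```

View pics/w4.png

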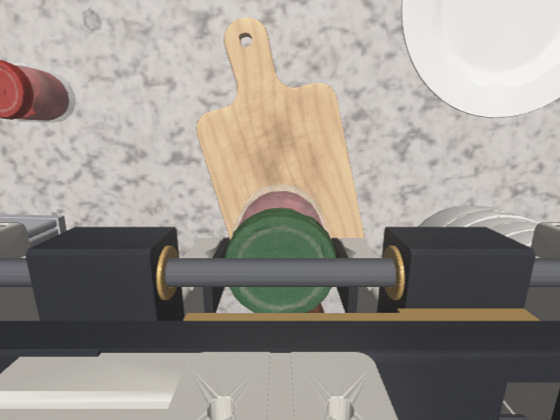

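```bash
python3 - <<'E'
from meas import *
c=manip.camera("top")
for z in(0,60,110): print(cast(c,99,178,z),cast(c,85,195,z))
E
python3 -m creep '[[-1,[0,0.01,0.4],[0,0,0]],[-1,[0,0.01,0.8],[0,0,0]],[-1,[0,0.01,1],[0,0,0]],[-1,[0,0.01,1],[0,0,0]]]'
python3 go.py 544 361 52 82
```

```text
[663.22268338 511.19720438   0.        ] [611.98003692 552.50394285   0.        ]
[654.52579766 492.07206339  60.        ] [605.25442366 531.78975755  60.        ]
[647.27839289 476.13444589 110.        ] [599.64974595 514.52793646 110.        ]
time: 6.85
tcp_pos: [543.2, 356.6, 107.2]
tool_rot: [-0.201, -3.131, 0.011]
contact_force: [-0.1, -0.2, -3.3]
finger_gap: 55.9
t 6.85 tcp [543.2 356.6 107.2] F [-0.1 -0.2 -3.3] gap 55.9 shift [-0.004  0.049  0.551] turn [-0.002 -0.001  0.004]
```

```bash

python3 -m creep '[[-1,[0,0.04,0.25],[0,0,0]],[-1,[0,0.04,0.45],[0,0,0]],[-1,[0,0.04,0.51],[0,0,0]],[-1,[0,0.04,0.51],[0,0,0]]]'
python3 go.py 544 361 52 82
python3 -m creep '[[-1,[0,0.02,0.02],[0,0,0]],[-1,[0,0.02,0.03],[0,0,0]],[-1,[0,0.02,0.04],[0,0,0]],[-1,[0,0.02,0.04],[0,0,0]]]'
python3 go.py 544 361 52 82
```

```text
time: 7.25
tcp_pos: [543.9, 359.8, 56.6]
tool_rot: [-0.202, -3.131, 0.012]
contact_force: [0.4, -0.3, -3.8]
finger_gap: 55.8
t 7.25 tcp [543.9 359.8  56.6] F [ 0.4 -0.3 -3.8] gap 55.8 shift [0.001 0.013 0.046] turn [-0.003 -0.001  0.003]
time: 7.65
tcp_pos: [544.3, 361.9, 53.1]
tool_rot: [-0.202, -3.131, 0.011]
contact_force: [-0.7, -0.3, -3.4]
finger_gap: 55.8
t 7.65 tcp [544.3 361.9  53.1] F [-0.7 -0.3 -3.4] gap 55.8 shift [ 0.002 -0.009  0.011] turn [-0.002 -0.001  0.003]
```

```bash

python3 -m creep '[[-1,[0,0,0.01],[0,0,0]],[-1,[0,0,0.02],[0,0,0]],[-1,[0,0,0.02],[0,0,0]]]'
```

```text
time: 7.95
tcp_pos: [544.4, 362.0, 51.4]
tool_rot: [-0.201, -3.131, 0.011]
contact_force: [-0.8, 0.4, 0.2]
finger_gap: 55.9
```

The force has gone from -3.4 to 0.2 N, so the jar is resting on the board. I release it.

```bash

python3 -m creep '[[1,[0,0,0],[0,0,0]],[1,[0,0,0],[0,0,0]],[1,[0,0,0],[0,0,0]],[1,[0,0,0],[0,0,0]],[1,[0,0,0],[0,0,0]]]'
python3 -m creep '[[1,[0,0,-0.3],[0,0,0]],[1,[0,0,-0.8],[0,0,0]],[1,[0,0,-1],[0,0,0]],[1,[0,0,-1],[0,0,0]]]'
python3 -m creep '[[1,[0,0,-0.8],[0,0,0]],[1,[0,0,-0.8],[0,0,0]],[1,[0,0,-0.8],[0,0,0]]]'
python3 - <<'E'
from meas import *
for n in("scene","top"): save(manip.camera(n)["pixels"],n+"5.png")
save(manip.camera("wrist")["pixels"],"w5.png")
E
python3 go.py 557 -54 220 172
```

```text
time: 8.45
tcp_pos: [544.5, 362.0, 51.5]
tool_rot: [-0.201, -3.132, 0.011]
contact_force: [-0.1, 0.1, -0.5]
finger_gap: 86.4
time: 8.85
tcp_pos: [546.7, 364.3, 156.2]
tool_rot: [0.201, 3.134, -0.002]
contact_force: [0.4, -0.8, -0.4]
finger_gap: 87.6
time: 9.15
tcp_pos: [548.7, 365.9, 241.8]
tool_rot: [0.2, 3.128, 0.006]
contact_force: [0.2, 1.0, -1.0]
finger_gap: 87.6
t 9.3 tcp [546.  364.2 235.1] F [ 0.4  0.1 -0.9] gap 87.4 shift [-0.643 -4.133  0.16 ] turn [-0.001 -0.    -0.496]
```

View pics/scene5.png

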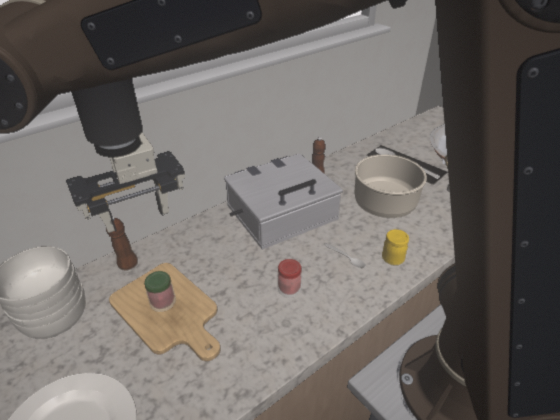

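View pics/top5.png

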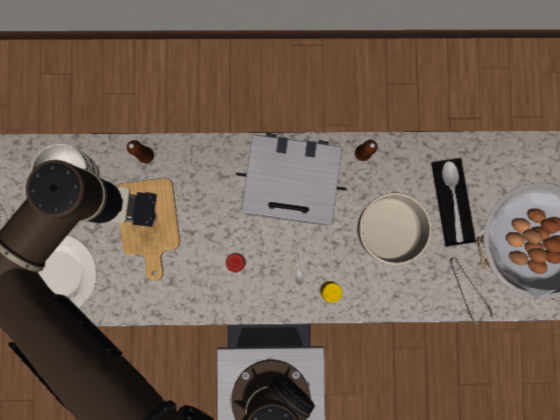

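View pics/w5.png

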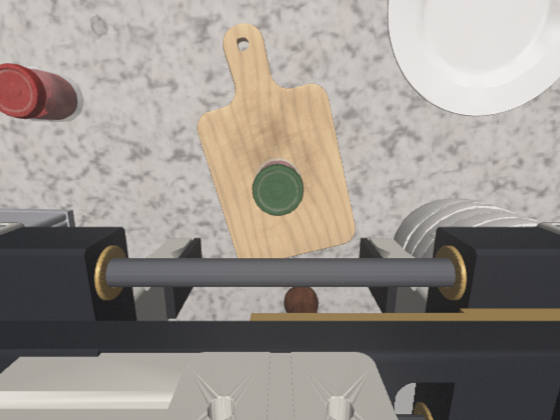

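The jar stands upright on the middle of the board (scene 160,290; wrist 277,189). The lid is still shut. I go to the bar.

```bash

python3 -m creep '[[1,[-0.16,-1,0],[0,0,0]],[1,[-0.16,-1,0],[0,0,0]],[1,[-0.16,-1,0],[0,0,0]]]' >/dev/null
python3 -m creep '[[1,[-0.16,-1,0],[0,0,0]],[1,[-0.16,-1,0],[0,0,0]],[1,[-0.16,-1,0],[0,0,0]]]' >/dev/null
python3 -m creep '[[1,[-0.16,-1,0],[0,0,0]],[1,[-0.16,-1,0],[0,0,0]],[1,[-0.16,-1,0],[0,0,0]]]' >/dev/null
python3 -m creep '[[1,[-0.16,-1,0],[0,0,-0.04]],[1,[-0.16,-1,0],[0,0,-0.08]],[1,[-0.16,-1,0],[0,0,-0.12]],[1,[-0.16,-1,0],[0,0,-0.16]]]' >/dev/null
python3 -m creep '[[1,[0,0,0],[0,0,-0.04]],[1,[0,0,0],[0,0,-0.08]],[1,[0,0,0],[0,0,-0.12]],[1,[0,0,0],[0,0,-0.16]],[1,[0,0,0],[0,0,-0.17]]]'
python3 go.py 557 -54 220 171.9
```

```text
time: 11.1
tcp_pos: [551.9, -54.7, 229.7]
tool_rot: [1.369, -2.81, 0.002]
contact_force: [-0.1, -0.1, 0.3]
finger_gap: 88.0
t 11.1 tcp [551.9 -54.7 229.7] F [-0.1 -0.1  0.3] gap 88.0 shift [-0.039 -0.037  0.097] turn [ 0.003 -0.004 -0.166]
```

```bash

python3 -m creep '[[1,[-0.04,-0.04,0.1],[0,0,-0.04]],[1,[-0.04,-0.04,0.1],[0,0,-0.08]],[1,[-0.04,-0.04,0.1],[0,0,-0.12]],[1,[-0.04,-0.04,0.1],[0,0,-0.166]],[1,[-0.04,-0.04,0.1],[0,0,-0.166]]]'
python3 go.py 557 -54 220 171.9
python3 - <<'E'
from meas import *
c=manip.camera("wrist");save(c["pixels"],"w6.png");save(manip.camera("scene")["pixels"],"s6.png")
print(c["world_to_cam"].round(3).tolist())
E
```

```text
time: 11.6
tcp_pos: [556.9, -53.7, 218.2]
tool_rot: [2.049, -2.358, -0.006]
contact_force: [-0.7, -0.3, 0.7]
finger_gap: 87.9
t 11.6 tcp [556.9 -53.7 218.2] F [-0.7 -0.3  0.7] gap 87.9 shift [ 0.003 -0.001 -0.018] turn [ 0.005 -0.003  0.   ]
[[-0.99, 0.139, 0.015, 555.339], [-0.139, -0.961, -0.237, 56.2], [-0.018, -0.237, 0.971, -403.421], [0.0, 0.0, 0.0, 1.0]]
```

View pics/w6.png

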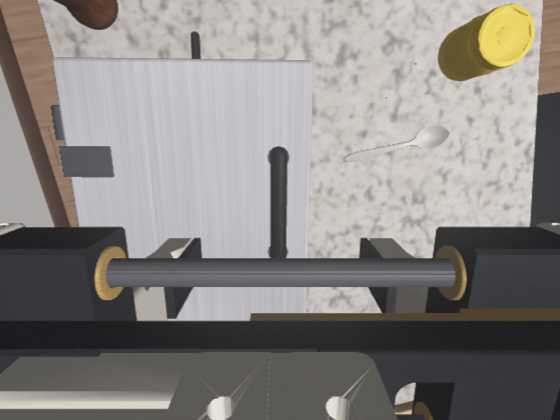

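View pics/s6.png

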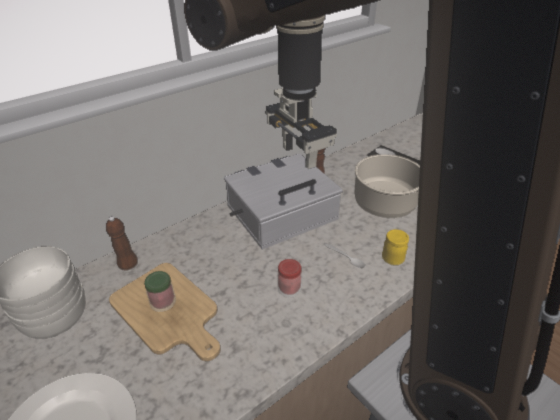

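```bash
python3 - <<'E'
from meas import *
c=manip.camera("wrist")
for q in((279,155),(279,250),(279,204)): print(cast(c,*q,148).round(1))
print(proj(c,[557,-54,148]),proj(c,manip.state()["tcp_pos"]))
E
```

```text
[ 549.5 -102.5  148. ]
[561.5 -21.6 148. ]
[555.4 -62.3 148. ]
[278.61080563 213.69923013] [279.66791935 242.88992207]
```

The bar lies at image column 279, midway between the open fingers. I descend.

```bash

python3 -m creep '[[1,[0,0,0.3],[0,0,0]],[1,[0,0,0.6],[0,0,0]],[1,[0,0,0.75],[0,0,0]],[1,[0,0,0.81],[0,0,0]],[1,[0,0,0.81],[0,0,0]]]'
python3 go.py 557 -54 137 171.9
python3 - <<'E'
from meas import *
save(manip.camera("wrist")["pixels"],"w7.png");save(manip.camera("scene")["pixels"],"s7.png",(200,60,380,260),3)
E
```

```text
time: 12.25
tcp_pos: [555.5, -54.6, 137.3]
tool_rot: [2.039, -2.366, -0.006]
contact_force: [-0.5, 0.1, 0.5]
finger_gap: 87.3
t 12.25 tcp [555.5 -54.6 137.3] F [-0.5  0.1  0.5] gap 87.3 shift [-0.008 -0.014  0.003] turn [ 0.005 -0.004 -0.002]
```

View pics/s7.png

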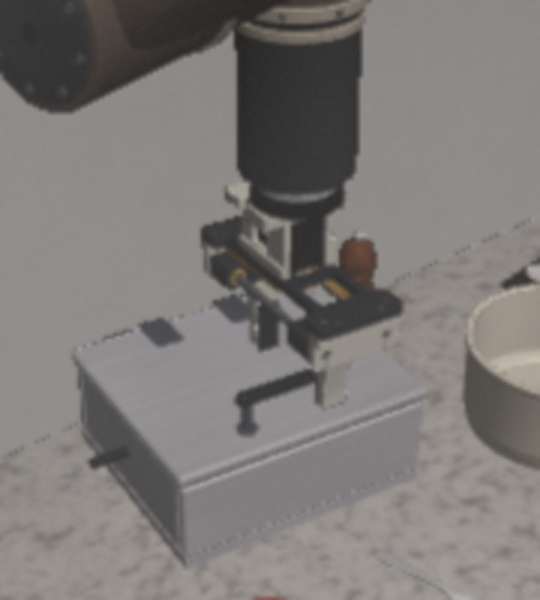

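View pics/w7.png

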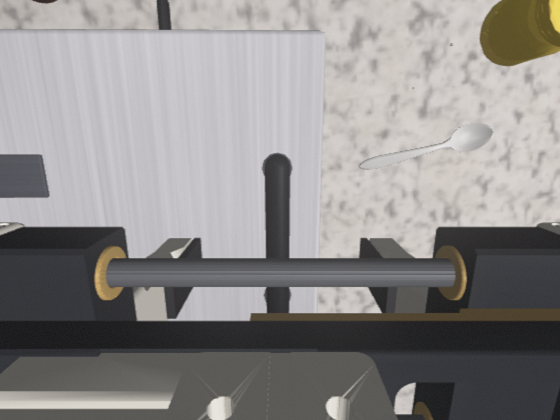

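```bash
python3 - <<'E'
from meas import *
c=manip.camera("wrist");s=manip.camera("scene")
for q in((277,155),(277,292)): print(cast(c,*q,148).round(1), cast(c,*q,114).round(1))
f=lambda p:((proj(s,p)-[200,60])*3).round()
u=np.array([.141,.99,0]);v=np.array([.99,-.141,0]);t=manip.state()["tcp_pos"]
g=t+[0,0,-8]
print("tips front",f(g-v*44),f(g-v*60),"bar ends",f(np.array([557,-54,148])+50*u),f(np.array([557,-54,148])-50*u))
E
```

```text
[ 550.2 -108.6  148. ] [ 550.4 -106.4  114. ]
[562.5 -26.5 148. ] [565.2  -7.8 114. ]
tips front [320. 423.] [331. 433.] bar ends [243. 399.] [341. 364.]
```

```bash
python3 - <<'E'
from meas import *
s=manip.camera("scene");im=s["pixels"].copy()
im=cv2.resize(im[120:220,260:360],None,fx=6,fy=6,interpolation=cv2.INTER_CUBIC).copy()
f=lambda p:tuple(int(a) for a in ((proj(s,p)-[260,120])*6+3))
v=np.array([.99,-.141,0]);u=np.array([.141,.99,0]);t=manip.state()["tcp_pos"]
for d in(-60,-44,44,60): cv2.circle(im,f(t+v*d+[0,0,-8]),4,(255,0,0),-1)
cv2.circle(im,f(t+[0,0,11]),4,(0,255,0),-1)
for d in(-50,0,50): cv2.circle(im,f(np.array([557,-54,148])+u*d),4,(0,0,255),-1)
save(im,"s8.png")
E
```

```text
(no output)
```

View pics/s8.png

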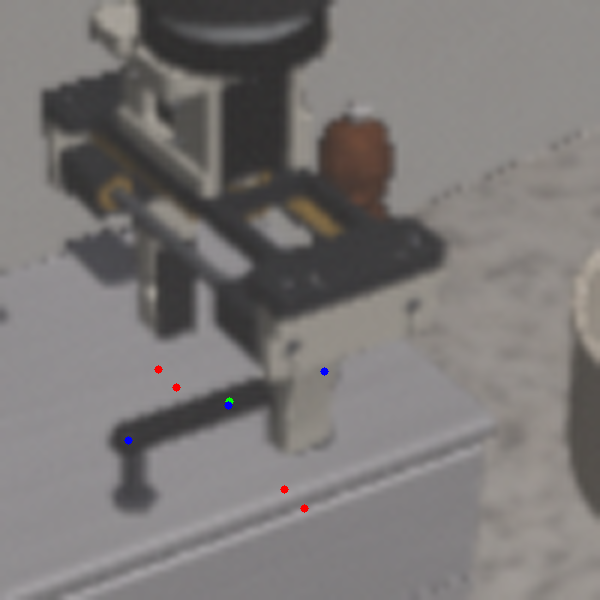

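```bash
python3 - <<'E'
from meas import *
s=manip.camera("scene");im=cv2.imread("pics/s3.png")[:,:,::-1]
im=cv2.resize(np.ascontiguousarray(im[80:180,205:305]),None,fx=6,fy=6,interpolation=cv2.INTER_CUBIC).copy()
f=lambda p:tuple(int(a) for a in ((proj(s,p)-[205,80])*6+3))
t=np.array([662.5,-3.9,221.6]);v=np.array([.139,.99,0])
for d in(-30,30): cv2.circle(im,f(t+v*d+[0,0,-8]),4,(255,0,0),-1)
for z in(188,263): cv2.circle(im,f([662,-4,z]),4,(0,0,255),-1)
save(im,"s9.png")
E
```

```text
(no output)
```

View pics/s9.png

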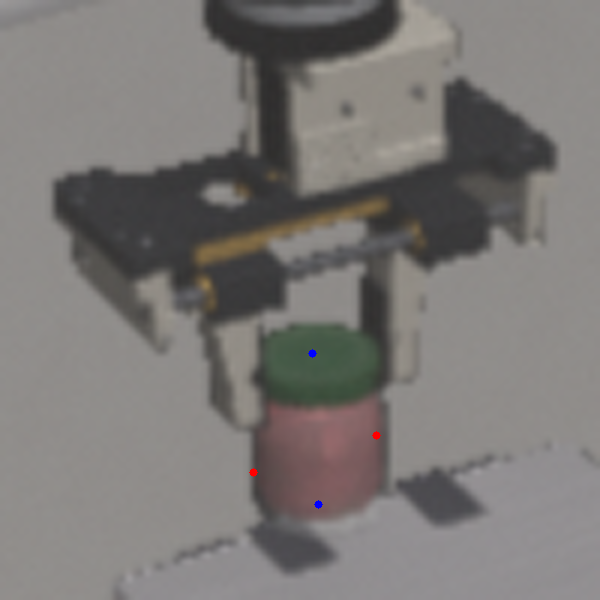

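In this view the real fingertips sit about 20 mm higher than tcp_to_tips predicts, and the same holds in the jar-carry picture. So I go lower in small steps, watching the force.

```bash

python3 -m creep '[[1,[-0.01,-0.01,0.04],[0,0,0]],[1,[-0.01,-0.01,0.08],[0,0,0]],[1,[-0.01,-0.01,0.1],[0,0,0]],[1,[-0.01,-0.01,0.1],[0,0,0]]]'
python3 -m creep '[[1,[0,0,0.02],[0,0,0]],[1,[0,0,0.04],[0,0,0]],[1,[0,0,0.04],[0,0,0]]]'
cat > ov.py <<'E'
import sys
from meas import *
s=manip.camera("scene");im=s["pixels"].copy()
im=cv2.resize(im[120:220,260:360],None,fx=6,fy=6,interpolation=cv2.INTER_CUBIC).copy()
f=lambda p:tuple(int(a) for a in ((proj(s,p)-[260,120])*6+3))
u=np.array([.141,.99,0]);v=np.array([.99,-.141,0]);t=manip.state()["tcp_pos"]
for d in(-60,-44,44,60): cv2.circle(im,f(t+v*d+[0,0,-8]),4,(255,0,0),-1)
cv2.circle(im,f(t+[0,0,11]),4,(0,255,0),-1)
for d in(-50,0,50): cv2.circle(im,f(np.array([557,-54,148])+u*d),4,(0,0,255),-1)
save(im,sys.argv[1])
E
python3 ov.py s10.png
```

```text
time: 12.95
tcp_pos: [557.1, -53.8, 128.3]
tool_rot: [2.042, -2.366, -0.005]
contact_force: [0.7, -0.4, 0.1]
finger_gap: 87.4
time: 13.25
tcp_pos: [556.8, -53.8, 123.9]
tool_rot: [2.042, -2.366, -0.005]
contact_force: [0.0, -0.1, -0.4]
finger_gap: 87.2
```

View pics/s10.png

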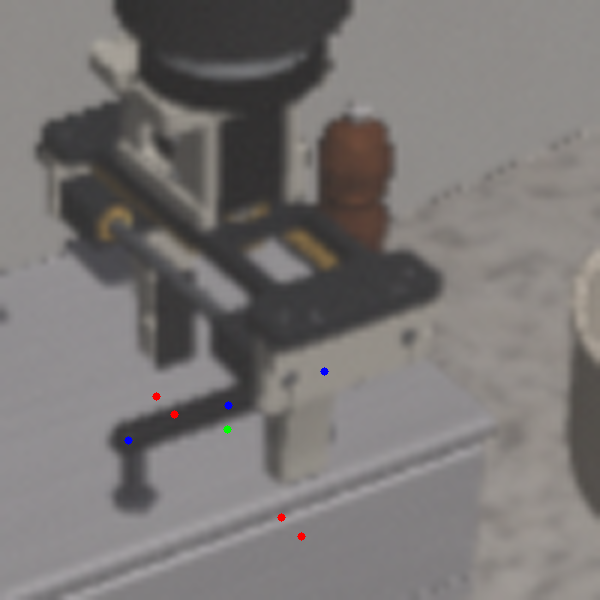

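```bash

python3 -m creep '[[1,[0,0,0.02],[0,0,0]],[1,[0,0,0.03],[0,0,0]],[1,[0,0,0.03],[0,0,0]]]'
python3 -m creep '[[1,[0,0,0.02],[0,0,0]],[1,[0,0,0.03],[0,0,0]],[1,[0,0,0.03],[0,0,0]]]'
```

```text
time: 13.6
tcp_pos: [556.7, -53.8, 120.9]
tool_rot: [2.042, -2.366, -0.005]
contact_force: [-0.6, -0.5, -0.3]
finger_gap: 87.5
time: 13.9
tcp_pos: [556.5, -53.9, 117.7]
tool_rot: [2.041, -2.366, -0.006]
contact_force: [-0.3, -0.4, -0.4]
finger_gap: 87.4
```

No contact with the reported tips already below the lid top, so the real tips are about 23 mm higher than reported. A little lower, then I close.

```bash

python3 -m creep '[[1,[0,0,0.02],[0,0,0]],[1,[0,0,0.04],[0,0,0]],[1,[0,0,0.04],[0,0,0]]]'
python3 -m creep '[[-1,[0,0,0],[0,0,0]],[-1,[0,0,0],[0,0,0]],[-1,[0,0,0],[0,0,0]],[-1,[0,0,0],[0,0,0]],[-1,[0,0,0],[0,0,0]]]' 40
python3 -m creep '[[-1,[0,0,0],[0,0,0]],[-1,[0,0,0],[0,0,0]],[-1,[0,0,0],[0,0,0]],[-1,[0,0,0],[0,0,0]],[-1,[0,0,0],[0,0,0]]]'
python3 ov.py s11.png
```

```text
time: 14.2
tcp_pos: [556.2, -53.9, 113.3]
tool_rot: [2.041, -2.365, -0.006]
contact_force: [0.3, -0.6, 0.2]
finger_gap: 87.7
time: 14.7
tcp_pos: [556.2, -53.9, 113.3]
tool_rot: [2.041, -2.365, -0.006]
contact_force: [-0.3, 0.6, 0.8]
finger_gap: 53.0
time: 15.2
tcp_pos: [557.1, -54.0, 113.5]
tool_rot: [2.042, -2.366, -0.004]
contact_force: [10.9, -4.4, -5.5]
finger_gap: 13.3
```

View pics/s11.png

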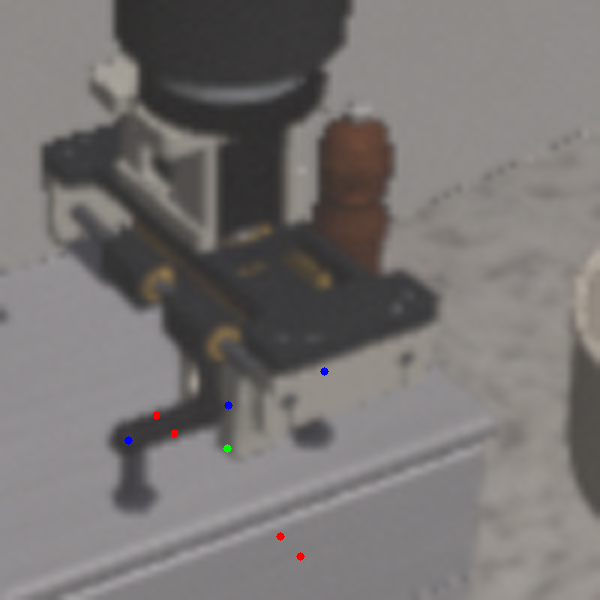

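The bar is held: gap 13.3 mm, and the finger pair is on the bar at about (235,410) in the crop. I lift slowly.

```bash

python3 -m creep '[[-1,[0,-0.01,-0.01],[0,0,0]],[-1,[0,-0.01,-0.02],[0,0,0]],[-1,[0,-0.01,-0.03],[0,0,0]],[-1,[0,-0.01,-0.04],[0,0,0]],[-1,[0,-0.01,-0.04],[0,0,0]]]' 50
python3 -m creep '[[-1,[0,-0.005,-0.01],[0,0,0]],[-1,[0,-0.01,-0.02],[0,0,0]],[-1,[0,-0.01,-0.03],[0,0,0]],[-1,[0,-0.01,-0.04],[0,0,0]],[-1,[0,-0.01,-0.04],[0,0,0]]]'
```

```text
time: 15.75
tcp_pos: [557.5, -54.1, 115.7]
tool_rot: [2.04, -2.366, -0.007]
contact_force: [5.2, -1.9, -16.2]
finger_gap: 12.3
time: 16.25
tcp_pos: [558.7, -54.3, 120.1]
tool_rot: [2.04, -2.366, -0.006]
contact_force: [1.9, -0.7, -9.1]
finger_gap: 12.5
```

```bash

python3 -m creep '[[-1,[0,-0.005,-0.01],[0,0,0]],[-1,[0,-0.01,-0.02],[0,0,0]],[-1,[0,-0.015,-0.03],[0,0,0]],[-1,[0,-0.02,-0.05],[0,0,0]],[-1,[0,-0.02,-0.05],[0,0,0]]]'
python3 ov.py s12.png
```

```text
time: 16.75
tcp_pos: [560.2, -54.6, 125.8]
tool_rot: [2.04, -2.365, -0.007]
contact_force: [-4.8, 2.3, 0.5]
finger_gap: 12.9
```

View pics/s12.png

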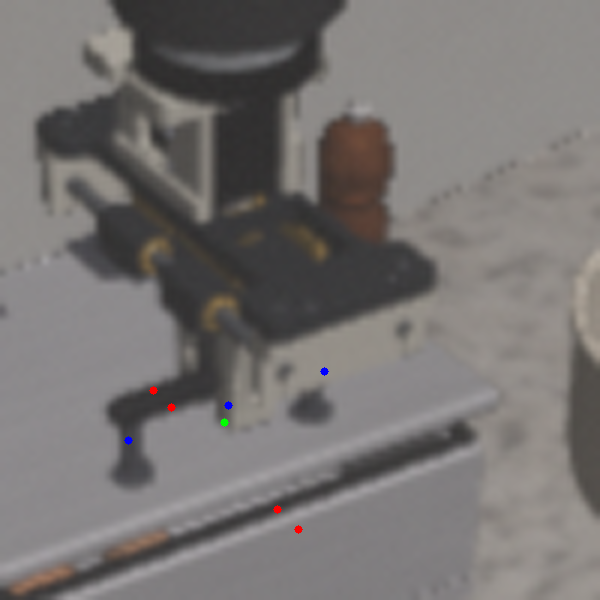

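The lid came free without a jump, and a narrow gap is visible at the front. I continue along the arc.

```bash

python3 -m creep '[[-1,[0,0,-0.02],[0,0,0]],[-1,[0,-0.01,-0.04],[0,0,0]],[-1,[0,-0.02,-0.06],[0,0,0]],[-1,[0,-0.03,-0.08],[0,0,0]],[-1,[0,-0.03,-0.08],[0,0,0]]]'
python3 -m creep '[[-1,[0,-0.01,-0.03],[0,0,0]],[-1,[0,-0.02,-0.06],[0,0,0]],[-1,[0,-0.03,-0.08],[0,0,0]],[-1,[0,-0.04,-0.11],[0,0,0]],[-1,[0,-0.04,-0.11],[0,0,0]]]'
python3 go.py 568 -55 148 172
```

```text
time: 17.3
tcp_pos: [562.5, -54.9, 133.8]
tool_rot: [2.039, -2.364, -0.009]
contact_force: [-5.3, 2.1, -2.6]
finger_gap: 12.6
time: 17.8
tcp_pos: [566.5, -55.5, 145.1]
tool_rot: [2.039, -2.364, -0.009]
contact_force: [-4.3, 1.2, -3.0]
finger_gap: 12.3
t 17.8 tcp [566.5 -55.5 145.1] F [-4.3  1.2 -3. ] gap 12.3 shift [-0.007 -0.014 -0.029] turn [ 0.005 -0.004 -0.003]
```

```bash

python3 -m creep '[[-1,[0,-0.005,-0.02],[0,0,0]],[-1,[0,-0.005,-0.02],[0,0,0]],[-1,[0,-0.005,-0.02],[0,0,0]],[-1,[0,-0.005,-0.02],[0,0,0]],[-1,[0,-0.005,-0.02],[0,0,0]]]'
python3 - <<'E'
from meas import *
s=manip.camera("scene");save(s["pixels"],"s13.png")
p,r,a=jar(s,0,0);print("jar cap scene",p)
print(proj(s,[544,361,88]),cast(s,*p,88))
st=manip.state();print(st["tcp_pos"],st["contact_force"],np.abs(st["dq"]).max())
u=np.array([.143,.99,0]);b=np.array([639.6,-65.2,0])
for th in(.1,.18,.27):
  # lid front lower-left corner: 228 mm in front of hinge
  v=np.array([.99,-.143,0]);hg=b+116*v+[0,0,104]
  for w in(129,-129): print(th,proj(s,hg-v*226*np.cos(th)+[0,0,226*np.sin(th)]+u*w).round(1))
save(s["pixels"],"s13c.png",(210,130,360,260),5)
E
```

```text
time: 18.3
tcp_pos: [567.2, -55.6, 147.2]
tool_rot: [2.039, -2.364, -0.008]
contact_force: [-1.6, 0.5, -3.2]
finger_gap: 12.6
jar cap scene (156.5, 281.5)
[157.01240074 280.76027678] [542.71110792 362.84409834  88.        ]
[567.19363498 -55.61047788 147.19745775] [-3.25919703  0.36359809 -3.2315079 ] 0.0019042976042772616
0.1 [258.4 214.8]
0.1 [342.6 184.1]
0.18 [257.7 208.6]
0.18 [342.6 178.2]
0.27 [256.5 201.2]
0.27 [342.2 171.2]
```

View pics/s13.png

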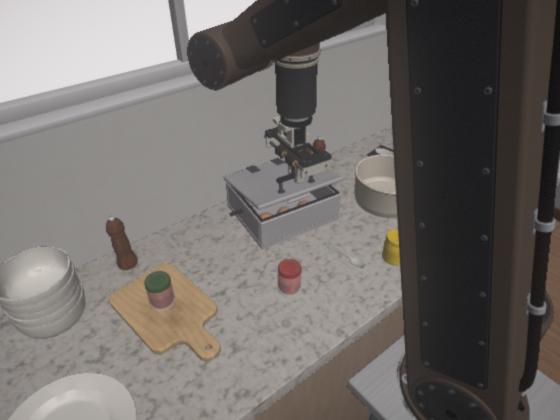

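View pics/s13c.png

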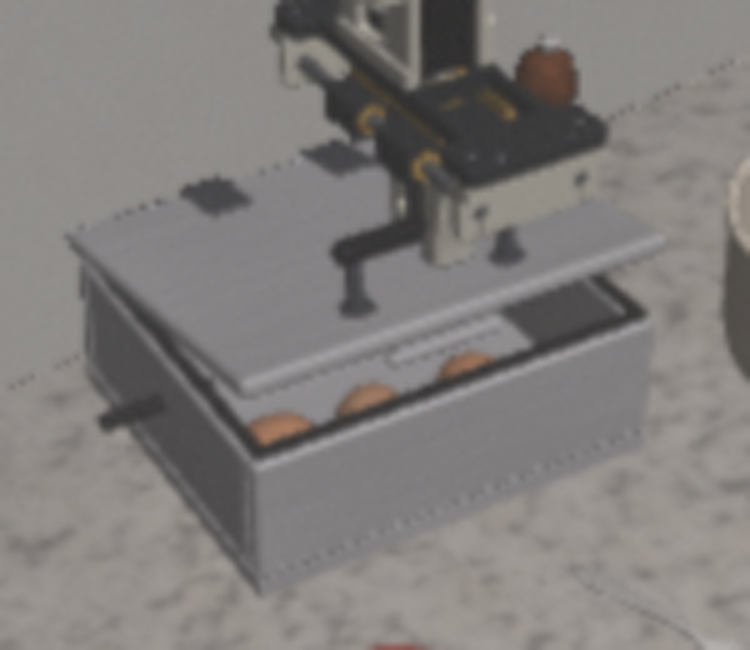

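The lid's front-left corner is at about (259,208). The prediction for 0.18 rad is (257.7,208.6). The jar stands upright on the board and the arm is still.

```bash
python3 - <<'E'
from rig import manip
print(manip.close_job()); s=manip.state(); print(s["time"],s["tcp_pos"],s["contact_force"],s["finger_gap"])
E
```

```text
the job is handed in; nothing more can be done
None
the job is handed in; nothing more can be done
```

The jam jar is on the board, and I handed the job in at about 18.4 s with the lid held ajar by its bar. No verdict was reported.

- **Jar:** I took the green-capped jar off the lid and stood it on the middle of the wide part of the board. The last picture shows it upright, with its centre about 2 mm from the target and the fingers well clear of it.
- **Lid:** I gripped the bar at 50 N and lifted in 1 mm steps until the seal let go. The upward pull read about 16 N before that and about 3 N afterwards. I then followed the arc up to a TCP rise of about 34 mm. The front-left corner of the lid matches the projection for 0.18 rad, a gap of about 4 cm. The arm was still, with joint speeds below 0.002 rad/s.
- **Bystanders:** In the last scene picture none of them looks moved; I did not measure their positions.

**Checks that disagreed:**
- In the camera images the fingertips sat about 23 mm higher than the TCP reading and `tcp_to_tips` imply. I lowered the gripper by sight and force for the bar, and that grip closed at 12–13 mm on a 14 mm bar.
- The gap on the 60 mm jar read 56 mm, though it held without slipping.

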